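# Line up the cast beakers by size beside the banding wheel

## Task

Stand the four clay beakers upright on the four white plaster discs, one centred on each disc, in order of size: the largest on the disc nearest the banding wheel, then getting smaller along the row to the smallest at the far end. Do not knock a beaker over, and leave the lidded amber jar where it is.

Things in the scene. Friction and masses are not known exactly. Their poses are not given: they have to be found in the camera images.
- beaker1_center (a point): the largest of four loose open beakers of plain grey-beige clay: straight-sided round cup 61 mm in outer diameter, 125 mm tall, wall 4 mm, standing mouth up on the table; the point is on its axis half-way up (62.5 mm above its foot), z up
- beaker2_center (a point): the second largest of four loose open beakers of plain grey-beige clay: straight-sided round cup 54 mm in outer diameter, 100 mm tall, wall 4 mm, standing mouth up on the table; the point is on its axis half-way up (50 mm above its foot), z up
- beaker3_center (a point): the third largest of four loose open beakers of plain grey-beige clay: straight-sided round cup 47 mm in outer diameter, 75 mm tall, wall 4 mm, standing mouth up on the table; the point is on its axis half-way up (37.5 mm above its foot), z up
- beaker4_center (a point): the smallest of four loose open beakers of plain grey-beige clay: straight-sided round cup 40 mm in outer diameter, 50 mm tall, wall 4 mm, standing mouth up on the table; the point is on its axis half-way up (25 mm above its foot), z up
- disc1: one of four equal white plaster discs, 76 mm in diameter and 8 mm thick, fixed in a row about 95 mm apart (up to about 1 cm out of line) on a brown wooden board 12 mm thick; origin at the centre of its underside, 12 mm above the table, z up; the face on which a beaker stands is 8 mm above the origin; disc1 is at one end of the row
- disc2: one of four equal white plaster discs, 76 mm in diameter and 8 mm thick, fixed in a row about 95 mm apart (up to about 1 cm out of line) on a brown wooden board 12 mm thick; origin at the centre of its underside, 12 mm above the table, z up; the face on which a beaker stands is 8 mm above the origin; next to disc1
- disc3: one of four equal white plaster discs, 76 mm in diameter and 8 mm thick, fixed in a row about 95 mm apart (up to about 1 cm out of line) on a brown wooden board 12 mm thick; origin at the centre of its underside, 12 mm above the table, z up; the face on which a beaker stands is 8 mm above the origin; next to disc4
- disc4: one of four equal white plaster discs, 76 mm in diameter and 8 mm thick, fixed in a row about 95 mm apart (up to about 1 cm out of line) on a brown wooden board 12 mm thick; origin at the centre of its underside, 12 mm above the table, z up; the face on which a beaker stands is 8 mm above the origin; disc4 is at the other end of the row
- wheel: the banding wheel: a fixed round steel turntable 150 mm in diameter and 56 mm high, standing on the table just beyond one end of the row of discs, either end (a white plaster mould block, 120 mm square and 90 mm high, stands beyond the other end); origin at the centre of its foot on the table
- jar_center (a point): a loose amber jar with a white lid, 56 mm in diameter and 85 mm tall, standing among the beakers; not part of the job; the point is on its axis half-way up, z up
Mind the look-alikes: they are no part of the job. Leave any purple look-alike of the part that bears beaker4_center alone.

How it is judged:
At the end, for the whole second after the job is handed in: Counting from the banding wheel, the discs carry the largest, second largest, third largest and smallest beaker, each mouth up (within 0.12 rad), its axis within 15 mm of the disc's centre, its foot resting on the disc (height within 6 mm), released and at rest (below 0.02 m/s) (((horizontal distance between wheel and disc1 below 0.25 m and horizontal distance between beaker1_center and disc1 below 0.015 m and z of beaker1_center in the frame of disc1 between 0.0645 and 0.0765 m and horizontal distance between beaker2_center and disc2 below 0.015 m and z of beaker2_center in the frame of disc2 between 0.052 and 0.064 m and horizontal distance between beaker3_center and disc3 below 0.015 m and z of beaker3_center in the frame of disc3 between 0.0395 and 0.0515 m and horizontal distance between beaker4_center and disc4 below 0.015 m and z of beaker4_center in the frame of disc4 between 0.027 and 0.039 m) or (horizontal distance between wheel and disc4 below 0.25 m and horizontal distance between beaker1_center and disc4 below 0.015 m and z of beaker1_center in the frame of disc4 between 0.0645 and 0.0765 m and horizontal distance between beaker2_center and disc3 below 0.015 m and z of beaker2_center in the frame of disc3 between 0.052 and 0.064 m and horizontal distance between beaker3_center and disc2 below 0.015 m and z of beaker3_center in the frame of disc2 between 0.0395 and 0.0515 m and horizontal distance between beaker4_center and disc1 below 0.015 m and z of beaker4_center in the frame of disc1 between 0.027 and 0.039 m)) and angle between each of beaker1_center, beaker2_center, beaker3_center, beaker4_center's own z axis and vertical below 0.12 rad and linear speed of each of beaker1, beaker2, beaker3, beaker4 below 0.02 m/s); the robot touches nothing.
It fails at once if the largest beaker is knocked over (leans by more than 0.7 rad) (angle between beaker1_center's own z axis and vertical above 0.7 rad).
It fails at once if the second largest beaker is knocked over (leans by more than 0.7 rad) (angle between beaker2_center's own z axis and vertical above 0.7 rad).
It fails at once if the third largest beaker is knocked over (leans by more than 0.7 rad) (angle between beaker3_center's own z axis and vertical above 0.7 rad).
It fails at once if the smallest beaker is knocked over (leans by more than 0.7 rad) (angle between beaker4_center's own z axis and vertical above 0.7 rad).
It fails at once if the amber jar is moved by more than 30 mm (distance of jar_center from where it was at the start of the episode above 0.03 m).
It also fails if it takes over 112 s, if anything falls off the work surface, if the arm or the gripper's body presses on something with over 40 N, if the wrist force passes 120 N, or if a joint passes its speed limit or range.

## Robot

A 6-joint arm with a two-finger parallel gripper is mounted at the origin on the work surface. World frame = base frame: x ahead of the robot, y to its left, z up, the work surface at z = 0. Lengths are in m, angles in rad, forces in N, time in s.
With the tool pointing down it reaches from about 0.25 to 0.775 m from the base axis. Payload 4 kg.
Tool frame: the origin (TCP) lies midway between the tips of the shut fingers; the grasp point (between the pads) lies 19 mm behind it (robot.grasp_offset is the distance from the TCP to the grasp point, in m); z points along the fingers, y is the direction in which the jaws open and shut (so a half turn about z gives the same grasp; the last joint's range is limited). The gripper opens to 94 mm and grips with 3 to 60 N. Pads are 16 mm wide; open, the fingers measure 119 mm over their backs; the gripper's body (75 mm by 177 mm) begins 78 mm behind the grasp point.
Start: joints at [1.221, 0.087, 1.371, -0, 1.684, -0.103], TCP at [0.134, 0.533, 0.206] pointing down, gripper open.
Joint ranges: [-3.1, 3.1], [-0.76, 2.03], [0.27, 2.55], [-1.08, 4.22], [0.17, 2.65], [-2.57, 2.57]. Speed limits (rad/s): [2.79, 2.79, 3.14, 3.14, 3.14, 3.14].

## Interface

Orientations are given as [roll, pitch, yaw] about the fixed x, y, z axes, in that order (R = Rz(yaw) Ry(pitch) Rx(roll)).
In Python, from bench import status, viewer, order, robot gives the robot as it stands. The module is installed in compiled form; this text tells all that it offers.
- The arm moves only by the tool move_arm, never from a script. Its argument "targets" is a list of rows, each a list of 3 entries, a list of its own where there are three numbers: the shift along the tool's x, y, z in mm, then the turn, a rotation vector about the tool's x, y, z in degrees, then the opening, from -1 (shut) to 1 (fully open). A call has 1 to 20 rows; each row is the pose to reach, as a shift and turn from the pose commanded when the call began, along the tool's axes at that moment; what a row does not reach only later rows make up. A row lasts 1/8 s, in which the tool goes at most 62.5 mm and 10.7 degrees, less where a joint would pass 70% of its speed; a pose out of reach is approached as far as the arm can. A call with a gripper value outside its range is refused whole. The fingers move at their own pace and stop on an object; the grip force is fixed at half the most. Time passes only in rows, so rows that repeat a pose let the fingers close. It gives the time, the measured TCP pose, the force and the opening at its end, in the units of the state.
- status.get_obs(): the state, without advancing time (a new reading comes with each control period).
- viewer.snapshot(name): name is "scene" or "side" or "wrist"; returns the picture (480x640x3 uint8, red, green, blue); there is no depth.
- viewer.camera_model(name): a dict with "K" (3x3 intrinsics, pixels), "xyz" and "attitude" of the camera in the world; the wrist camera has in their place "T_tool_cam" (4x4, takes a point from camera to tool coordinates, whose origin is the TCP and whose axes are the flange's). Camera axes: x right, y up, looking along -z (the intrinsics and any distortion apply to the point x, -y, -z); pixel columns grow to the right and rows downward; lengths in m; the calibration is good to about 2 mm. A picture is of the moment at which its call begins: read the wrist's pose just before it. camera_model takes no time and is no camera call.
- order.close_job(): hands the job in, once; it reports no verdict.
The state is a dict: "time": time; "joint_positions": joint angles; "qvel": joint speeds; "joint_torque": joint torques, N m; "tool_pos": TCP position; "ee_rot": TCP orientation; "wrist_force": force on the tool from outside, world axes, zero at the start; "wrist_torque": the same for the moment, N m; "width": finger opening in m.
Only numpy, scipy, OpenCV 4.12 (cv2) and the standard library are available. Lean on these libraries where they do the work, as an engineer would, in place of code of your own. Each camera call takes 0.05 s, during which the arm holds its last target. There are 200 camera calls.

## Working session

There is one attempt and no reset: what is moved stays moved. The work goes in short steps, Python scripts to look and compute and a tool call to move; the robot and the scene stay as the last step left them, time stands still between calls to the robot, and variables do not carry over. Pictures are saved under pics/ and viewed, about 12 in all and at most 16, crops included, and the job is handed in when it is done.

Besides the shell and the picture viewer there is one more tool, called after "Call:" as name(argument=value, ...), one argument or row to a line, values as JSON. move_arm: Moves the arm, as the interface text tells. Its arguments: {"type":"object","properties":{"targets":{"type":"array"}},"required":["targets"]}

```bash
ls; mkdir -p pics; python3 - <<'E'
from bench import status, viewer, order, robot
import cv2
o=status.get_obs();print(o)
for n in("scene","side","wrist"):
    cv2.imwrite(f"pics/{n}0.png",viewer.snapshot(n)[:,:,::-1]); print(n,viewer.camera_model(n))
print([a for a in dir(robot) if a[0]!='_'],robot.grasp_offset)
E
```

```text
pics
{'time': 0.0, 'joint_positions': array([ 1.22087966e+00,  8.79693794e-02,  1.37226561e+00,  8.15866810e-06,
        1.68358414e+00, -1.03111633e-01]), 'qvel': array([-0.00033522, -0.00078791, -0.00102353,  0.0011809 , -0.00039206,
        0.00059828]), 'joint_torque': array([ 5.78907002e-04, -3.40169334e+01, -3.02436447e+01,  7.19671114e-02,
        3.25993169e-02, -1.49271286e-04]), 'tool_pos': array([0.13418696, 0.53281168, 0.20429056]), 'ee_rot': array([-3.13937884e+00, -2.37234392e-04,  2.89478827e+00]), 'wrist_force': array([-0.14771181, -1.20823876, -0.33397047]), 'wrist_torque': array([ 0.04520036,  0.04798178, -0.00316217]), 'width': 0.09398251717069411}
scene {'K': array([[469.29940601,   0.        , 322.70735716],
       [  0.        , 469.29940601, 231.18881985],
       [  0.        ,   0.        ,   1.        ]]), 'xyz': array([1.21575448, 0.38223242, 0.59513623]), 'attitude': array([0.96851801, 0.00625561, 2.09657464])}
side {'K': array([[543.48762087,   0.        , 316.19707035],
       [  0.        , 543.48762087, 241.44211545],
       [  0.        ,   0.        ,   1.        ]]), 'xyz': array([0.30177431, 0.70203952, 0.93185454]), 'attitude': array([ 0.67911423,  0.01214944, -2.84889991])}
wrist {'K': array([[395.36742872,   0.        , 326.18020377],
       [  0.        , 395.36742872, 237.84613515],
       [  0.        ,   0.        ,   1.        ]]), 'T_tool_cam': array([[-7.80378895e-05,  9.64251480e-01,  2.64988825e-01,
         7.63291594e-02],
       [ 9.99999952e-01,  1.54495252e-04, -2.67688232e-04,
        -4.95668955e-04],
       [-2.99058289e-04,  2.64988791e-01, -9.64251446e-01,
        -1.78744772e-01],
       [ 0.00000000e+00,  0.00000000e+00,  0.00000000e+00,
         1.00000000e+00]])}
['IKError', 'grasp_offset'] 0.0188
```

View pics/scene0.png

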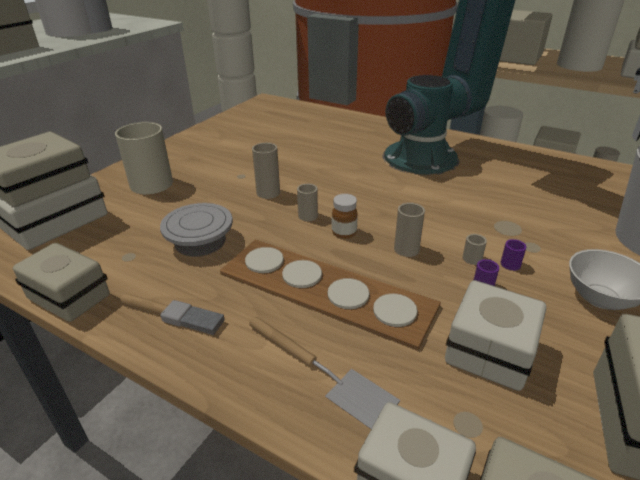

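View pics/side0.png

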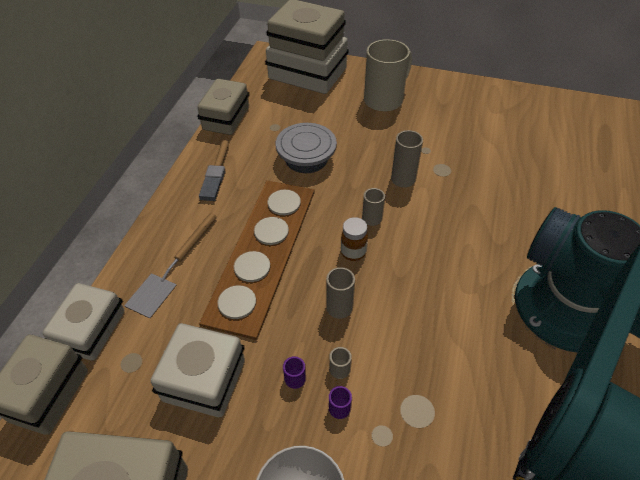

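The wheel is left of the row in the scene view at (197,230). The discs are at (264,260), (302,273), (348,293) and (395,310). The beakers are at b1 (266,170), b2 (409,230), b3 (308,203) and b4 (475,249). The jar is at (345,215), and the two purple look-alikes sit beside b4.

```bash
cat > h.py <<'E'
import numpy as np, cv2
from scipy.spatial.transform import Rotation as Ro
from scipy.optimize import minimize, least_squares
from bench import status, viewer
def cam(n,o=None):
    m=viewer.camera_model(n)
    if n!='wrist': return m['K'],Ro.from_euler('xyz',m['attitude']).as_matrix(),np.array(m['xyz'])
    T=m['T_tool_cam'];R=Ro.from_euler('xyz',o['ee_rot']).as_matrix()
    return m['K'],R@T[:3,:3],R@T[:3,3]+o['tool_pos']
def proj(c,P):
    K,R,t=c;q=(np.atleast_2d(P)-t)@R*[1,-1,-1];q=q@K.T;return q[:,:2]/q[:,2:]
def ray(c,uv,z):
    K,R,t=c;d=R@(np.linalg.inv(K)@[uv[0],uv[1],1]*np.array([1,-1,-1]));return t+d*(z-t[2])/d[2]
def ring(x,y,z,r,n=72):
    a=np.linspace(0,2*np.pi,n,endpoint=False);return np.c_[x+r*np.cos(a),y+r*np.sin(a),np.full(n,z)]
def cylmask(c,x,y,z0,h,r):
    m=np.zeros((480,640),np.uint8)
    p=np.r_[proj(c,ring(x,y,z0,r)),proj(c,ring(x,y,z0+h,r))]
    cv2.fillConvexPoly(m,cv2.convexHull(np.round(p*16).astype(np.int32)),255,shift=4);return m
E
python3 - <<'E'
from h import *
ob={'d_a':(.02,[(264,260),(284,202)]),'d_b':(.02,[(302,273),(271,231)]),'d_c':(.02,[(348,293),(252,266)]),'d_d':(.02,[(395,310),(237,302)]),
'b1':(.125,[(265,150),(408,139)]),'b2':(.1,[(410,211),(341,278)]),'b3':(.075,[(308,189),(374,194)]),'b4':(.05,[(475,239),(341,354)]),'jar':(.085,[(345,200),(355,227)]),'wheel':(.056,[(197,222),(306,144)]),'p1':(.05,[(487,267),(294,364)]),'p2':(.05,[(514,246),(341,396)])}
for k,(z,u) in ob.items(): print(k,*[ray(cam(n),p,z)[:2].round(4) for n,p in zip(('scene','side'),u)])
for n,(a,b,c,d) in {'scene':(210,120,530,340),'side':(190,110,440,430)}.items():
    im=cv2.imread(f'pics/{n}0.png')[b:d,a:c]; s=2.5 if n=='scene' else 1.85
    cv2.imwrite(f'pics/{n}0c.png',cv2.resize(im,None,fx=s,fy=s,interpolation=cv2.INTER_CUBIC))
E
```

```text
d_a [ 0.6391 -0.0915] [ 0.6292 -0.0902]
d_b [ 0.6359 -0.0043] [ 6.285e-01 -1.000e-04]
d_c [0.6425 0.0985] [0.6343 0.1008]
d_d [0.6409 0.1896] [0.631 0.192]
b1 [ 0.3998 -0.2526] [ 0.3865 -0.2591]
b2 [0.4478 0.1331] [0.4355 0.133 ]
b3 [ 0.4343 -0.1133] [ 0.4288 -0.1194]
b4 [0.4053 0.2593] [0.4004 0.2585]
jar [ 0.4511 -0.0105] [ 0.4436 -0.008 ]
wheel [ 0.6398 -0.2602] [ 0.6272 -0.2554]
p1 [0.4829 0.3024] [0.4748 0.3007]
p2 [0.3913 0.3316] [0.3799 0.3342]
```

View pics/scene0c.png

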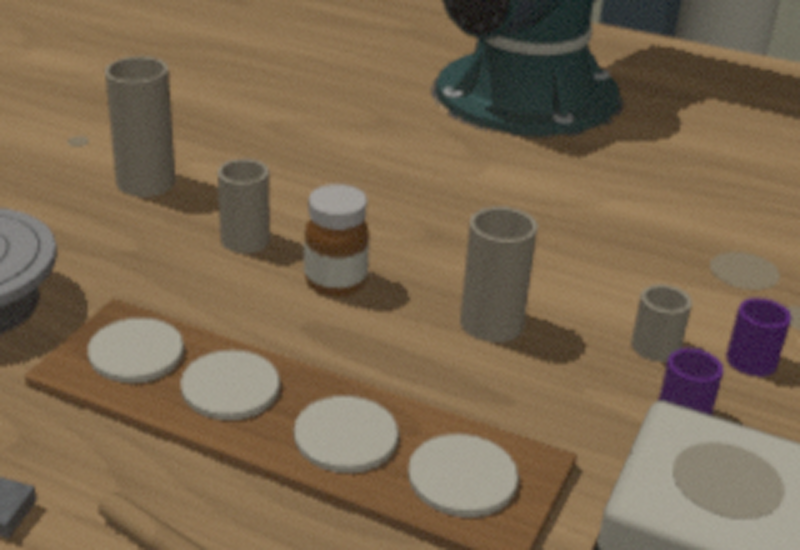

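The row order is confirmed, but the fixed cameras disagree by about 1 cm in x. I'll measure from above with the wrist camera.

```bash
cat >> h.py <<'E'
def mv(*T):
    "world TCP targets (x,y,z,yaw) -> rows from the measured pose"
    o=status.get_obs();R=Ro.from_euler('xyz',o['ee_rot'])
    print('t',round(o['time'],2),'tcp',o['tool_pos'].round(4),'rpy',o['ee_rot'].round(3),'w',round(o['width'],4))
    for x,y,z,w in T:
        s=R.inv().apply(np.array([x,y,z])-o['tool_pos'])*1000
        r=np.degrees((R.inv()*Ro.from_euler('xyz',[np.pi,0,w])).as_rotvec())
        print([list(s.round(1)),list(r.round(1))])
E
python3 -c "
from h import *
mv((.45,0,.30,np.pi))"
```

```text
t 0.15 tcp [0.1342 0.5329 0.2046] rpy [-3.14  -0.     2.895] w 0.0939
[[np.float64(-436.4), np.float64(-439.8), np.float64(-94.7)], [np.float64(-0.1), np.float64(-0.0), np.float64(-14.1)]]
```

Call:
move_arm(
  targets=[
    [[0,0,-95],[0,0,0],1],
    [[0,0,-95],[0,0,0],1],
    [[-436,-440,-95],[0,0,-14.1],1],
    [[-436,-440,-95],[0,0,-14.1],1],
    [[-436,-440,-95],[0,0,-14.1],1],
    [[-436,-440,-95],[0,0,-14.1],1],
    [[-436,-440,-95],[0,0,-14.1],1],
    [[-436,-440,-95],[0,0,-14.1],1],
    [[-436,-440,-95],[0,0,-14.1],1],
    [[-436,-440,-95],[0,0,-14.1],1],
    [[-436,-440,-95],[0,0,-14.1],1],
    [[-436,-440,-95],[0,0,-14.1],1],
    [[-436,-440,-95],[0,0,-14.1],1],
    [[-436,-440,-95],[0,0,-14.1],1],
    [[-436,-440,-95],[0,0,-14.1],1],
    [[-436,-440,-95],[0,0,-14.1],1],
  ],
)

```text
time: 2.15
tool_pos: [0.4493, 0.0014, 0.3009]
ee_rot: [3.141, 0.001, -3.14]
wrist_force: [0.1, -0.0, 0.2]
width: 0.0937
```

```bash
python3 - <<'E'
from h import *
import pickle
o=status.get_obs();im=viewer.snapshot('wrist');print(o['tool_pos'],o['ee_rot'],abs(o['qvel']).max())
cv2.imwrite('pics/w1.png',im[:,:,::-1]);pickle.dump(o,open('w1.pkl','wb'))
E
```

```text
[0.44929056 0.00142313 0.30092177] [ 3.14148465e+00  9.80188621e-04 -3.13982685e+00] 0.004185734379690355
```

View pics/w1.png

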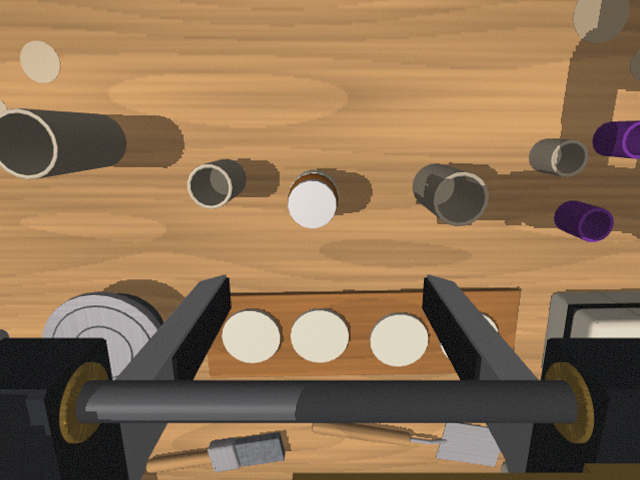

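The wrist view shows the rims at b1 (24,143), b3 (210,186), b2 (461,196) and b4 (571,157). The jar lid is at (312,204). Discs a to c are at (251,336), (320,336) and (399,340), and d is partly hidden by a finger.

```bash
python3 - <<'E'
from h import *
import pickle
o=pickle.load(open('w1.pkl','rb'));c=cam('wrist',o);im=cv2.imread('pics/w1.png')
hsv=cv2.cvtColor(im,cv2.COLOR_BGR2HSV)
m=((hsv[...,1]<60)&(hsv[...,2]>170)).astype(np.uint8)
n,l,s,ce=cv2.connectedComponentsWithStats(m)
for i in range(1,n):
    if s[i,4]>300 and s[i,1]>150: print('white',s[i],ce[i].round(1),'z.02',ray(c,ce[i],.02)[:2].round(4))
for k,z,u in(('b1',.125,(24,143)),('b2',.1,(461,196.5)),('b3',.075,(210.5,186)),('b4',.05,(571.5,157.5)),('jar',.085,(312,204)),('da',.02,(251,336)),('p1',.05,(592,221)),('p2',.05,(630,139))): 
    p=ray(c,u,z);print(k,p.round(4))
    r={'b1':.0305,'b2':.027,'b3':.0235,'b4':.02,'jar':.028,'da':.038,'p1':.02,'p2':.02}[k]
    cv2.polylines(im,[np.round(proj(c,ring(p[0],p[1],z,r))).astype(int)],True,(0,255,0),1)
    if k[0]=='b':cv2.polylines(im,[np.round(proj(c,ring(p[0],p[1],0,r))).astype(int)],True,(0,0,255),1)
cv2.imwrite('pics/w1o.png',im)
E
```

```text
white [188 165  44  44 319] [209.6 186. ] z.02 [ 0.4371 -0.1349]
white [ 288  181   48   48 1800] [311.6 204.2] z.02 [ 0.4583 -0.0163]
white [  42  295  114   42 1195] [ 96.4 311. ] z.02 [ 0.5964 -0.2908]
white [  55  308   93   48 1691] [103.  324.8] z.02 [ 0.6158 -0.2853]
white [ 222  311   58   52 2333] [250.7 336.3] z.02 [ 0.6319 -0.0966]
white [ 291  311   58   51 2335] [319.2 335.9] z.02 [ 0.6312 -0.0078]
white [ 370  315   58   51 2324] [398.8 339.9] z.02 [0.6367 0.0955]
white [589 322  51  16 772] [615.1 329.8] z.02 [0.6217 0.3735]
white [ 79 328  51  48 886] [112.6 347.8] z.02 [ 0.6489 -0.2777]
b1 [ 0.3851 -0.2629  0.125 ]
b2 [0.4356 0.1314 0.1   ]
b3 [ 0.4294 -0.1177  0.075 ]
b4 [0.4018 0.2627 0.05  ]
jar [ 0.446  -0.0135  0.085 ]
da [ 0.6314 -0.0961  0.02  ]
p1 [0.4712 0.2971 0.05  ]
p2 [0.3825 0.3212 0.05  ]
```

View pics/w1o.png

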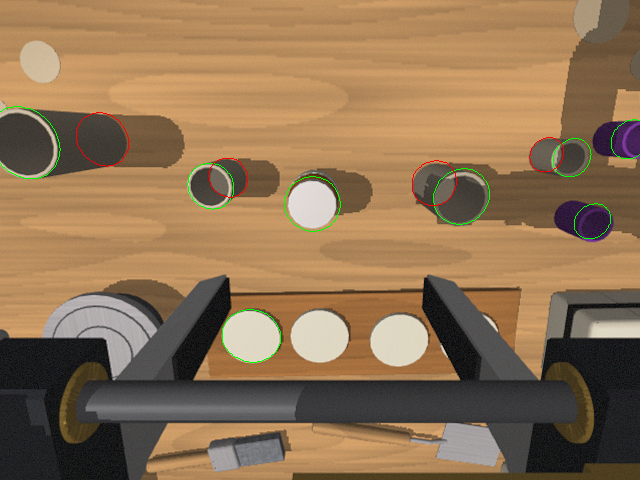

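The model rims and feet overlay the image well. Next I pick b1 with the jaws along world x (yaw π/2), which suits the disc row.

```bash
python3 -c "
from h import *
mv((.386,-.261,.20,np.pi/2))"
```

```text
t 2.2 tcp [0.4493 0.0013 0.3009] rpy [ 3.142e+00  1.000e-03 -3.140e+00] w 0.0943
[[np.float64(63.8), np.float64(-262.2), np.float64(100.8)], [np.float64(0.0), np.float64(0.0), np.float64(90.1)]]
```

Call:
move_arm(
  targets=[
    [[64,-262,60],[0,0,90],1],
    [[64,-262,60],[0,0,90],1],
    [[64,-262,60],[0,0,90],1],
    [[64,-262,60],[0,0,90],1],
    [[64,-262,60],[0,0,90],1],
    [[64,-262,60],[0,0,90],1],
    [[64,-262,60],[0,0,90],1],
    [[64,-262,60],[0,0,90],1],
    [[64,-262,60],[0,0,90],1],
    [[64,-262,100],[0,0,90],1],
    [[64,-262,100],[0,0,90],1],
    [[64,-262,100],[0,0,90],1],
    [[64,-262,100],[0,0,90],1],
  ],
)

```text
time: 3.82
tool_pos: [0.3863, -0.2622, 0.2023]
ee_rot: [3.139, 0.002, 1.57]
wrist_force: [0.2, -0.5, -0.2]
width: 0.0939
```

```bash
python3 - <<'E'
from h import *
mv((.386,-.261,.075,np.pi/2))
o=status.get_obs();im=viewer.snapshot('wrist')[:,:,::-1].copy();c=cam('wrist',o);cv2.imwrite('pics/w2.png',im)
for k,x,y,z,r in(('b1',.386,-.261,.125,.0305),('a',.6319,-.0966,.02,.038),('b',.6312,-.0078,.02,.038),('b3',.4294,-.1177,.075,.0235)):
    cv2.polylines(im,[np.round(proj(c,ring(x,y,z,r))).astype(int)],True,(0,255,0),1)
cv2.imwrite('pics/w2o.png',im)
E
```

```text
t 3.83 tcp [ 0.3863 -0.2622  0.2023] rpy [3.139e+00 2.000e-03 1.570e+00] w 0.0939
[[np.float64(1.5), np.float64(-0.6), np.float64(127.3)], [np.float64(0.1), np.float64(0.1), np.float64(-0.0)]]
```

View pics/w2o.png

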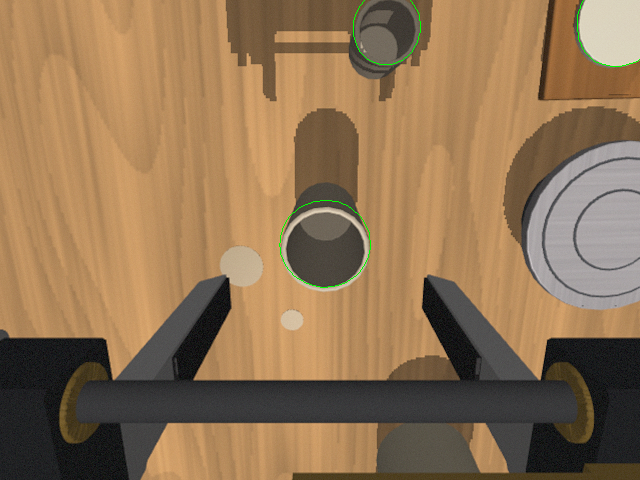

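b1's actual rim sits about 5 px below the drawn one, so y ≈ −0.264. The disc a and b3 overlays fit. Descend and grip.

Call:
move_arm(
  targets=[
    [[-2,0,40],[0,0,0],1],
    [[-2,0,80],[0,0,0],1],
    [[-2,0,110],[0,0,0],1],
    [[-2,0,125],[0,0,0],1],
    [[-2,0,125],[0,0,0],1],
    [[-2,0,125],[0,0,0],0.1],
    [[-2,0,125],[0,0,0],-0.2],
    [[-2,0,125],[0,0,0],-0.6],
    [[-2,0,125],[0,0,0],-1],
    [[-2,0,125],[0,0,0],-1],
    [[-2,0,125],[0,0,0],-1],
    [[-2,0,125],[0,0,0],-1],
    [[-2,0,125],[0,0,0],-1],
  ],
)

```text
time: 5.5
tool_pos: [0.3857, -0.264, 0.076]
ee_rot: [3.141, 0.001, 1.57]
wrist_force: [-0.9, 0.3, 5.4]
width: 0.0615
```

```bash
python3 -c "
from h import *
mv((.632,-.097,.20,np.pi/2),(.632,-.097,.097,np.pi/2))"
```

```text
t 5.5 tcp [ 0.3857 -0.264   0.076 ] rpy [3.141e+00 1.000e-03 1.570e+00] w 0.0615
[[np.float64(167.1), np.float64(246.3), np.float64(-123.9)], [np.float64(0.0), np.float64(0.0), np.float64(-0.0)]]
[[np.float64(167.2), np.float64(246.2), np.float64(-20.9)], [np.float64(0.0), np.float64(0.0), np.float64(-0.0)]]
```

Call:
move_arm(
  targets=[
    [[0,0,-30],[0,0,0],-1],
    [[0,0,-65],[0,0,0],-1],
    [[0,0,-85],[0,0,0],-1],
    [[17,25,-85],[0,0,0],-1],
    [[42,62,-85],[0,0,0],-1],
    [[67,98,-85],[0,0,0],-1],
    [[92,135,-85],[0,0,0],-1],
    [[117,172,-85],[0,0,0],-1],
    [[142,209,-85],[0,0,0],-1],
    [[160,236,-85],[0,0,0],-1],
    [[167,246,-85],[0,0,0],-1],
    [[167,246,-70],[0,0,0],-1],
    [[167,246,-50],[0,0,0],-1],
    [[167,246,-35],[0,0,0],-1],
    [[167,246,-27],[0,0,0],-1],
    [[167,246,-27],[0,0,0],-1],
    [[167,246,-27],[0,0,0],-1],
  ],
)

```text
time: 7.62
tool_pos: [0.632, -0.0972, 0.1034]
ee_rot: [3.14, 0.0, 1.57]
wrist_force: [0.3, 0.7, -2.1]
width: 0.0615
```

```bash
python3 - <<'E'
from h import *
mv((.632,-.097,.097,np.pi/2))
ims=[viewer.snapshot(n)[:,:,::-1] for n in('scene','side','wrist')]
a=cv2.resize(ims[0][170:350,180:430],None,fx=1.6,fy=1.6);b=cv2.resize(ims[1][100:280,200:450],None,fx=1.6,fy=1.6)
w=cv2.resize(ims[2],(400,300));cv2.imwrite('pics/p1.png',np.vstack([np.hstack([a,b]),np.hstack([w,np.zeros((300,400,3),np.uint8)])]))
E
```

```text
t 7.62 tcp [ 0.632  -0.0972  0.1034] rpy [3.14 0.   1.57] w 0.0615
[[np.float64(0.2), np.float64(-0.0), np.float64(6.4)], [np.float64(0.1), np.float64(0.0), np.float64(-0.1)]]
```

View pics/p1.png

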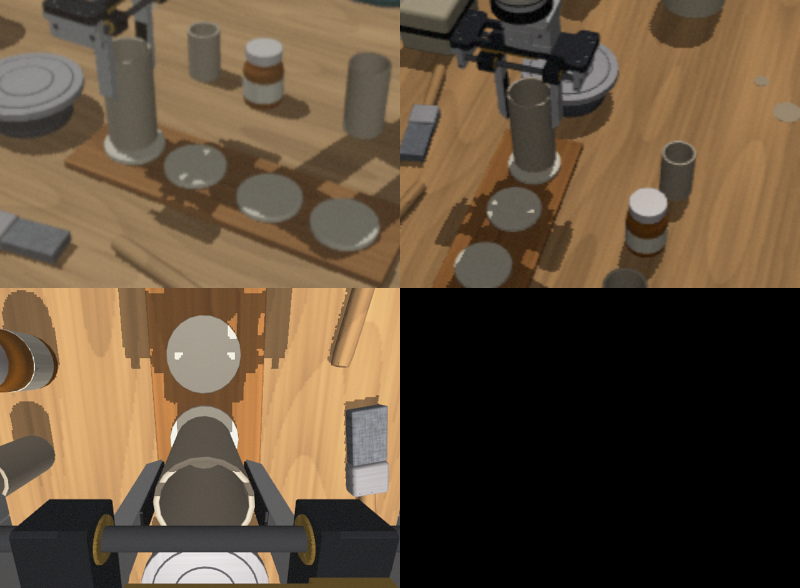

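b1 is held over disc a and looks well centred in all three views. Lower it, release, and retreat upward.

Call:
move_arm(
  targets=[
    [[0,0,3],[0,0,0],-1],
    [[0,0,5.5],[0,0,0],-1],
    [[0,0,7],[0,0,0],-1],
    [[0,0,7],[0,0,0],-1],
    [[0,0,7],[0,0,0],0.4],
    [[0,0,7],[0,0,0],0.6],
    [[0,0,7],[0,0,0],0.8],
    [[0,0,7],[0,0,0],1],
    [[0,0,7],[0,0,0],1],
    [[0,0,-30],[0,0,0],1],
    [[0,0,-80],[0,0,0],1],
    [[0,0,-120],[0,0,0],1],
    [[0,0,-120],[0,0,0],1],
    [[0,0,-120],[0,0,0],1],
  ],
)

```text
time: 9.52
tool_pos: [0.6312, -0.0969, 0.2212]
ee_rot: [-3.14, -0.0, 1.57]
wrist_force: [-0.1, 0.3, -0.5]
width: 0.0941
```

```bash
python3 - <<'E'
from h import *
mv((.436,.131,.2,np.pi/2))
o=status.get_obs();im=viewer.snapshot('wrist')[:,:,::-1].copy();c=cam('wrist',o)
for x,y,z,r in((.632,-.0972,.145,.0305),(.6319,-.0966,.02,.038),(.6312,-.0078,.02,.038),(.6367,.0955,.02,.038)):
    cv2.polylines(im,[np.round(proj(c,ring(x,y,z,r))).astype(int)],True,(0,0,255),1)
cv2.imwrite('pics/w3.png',im)
E
```

```text
t 9.53 tcp [ 0.6312 -0.0969  0.2212] rpy [-3.14 -0.    1.57] w 0.0941
[[np.float64(227.7), np.float64(-195.3), np.float64(21.6)], [np.float64(-0.1), np.float64(-0.0), np.float64(-0.0)]]
```

View pics/w3.png

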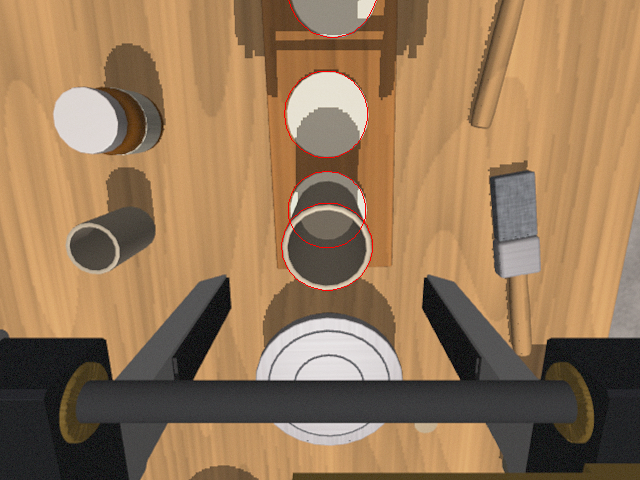

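All overlays match: b1 is centred and the disc a to c positions are confirmed. Now b2.

Call:
move_arm(
  targets=[
    [[228,-195,20],[0,0,0],1],
    [[228,-195,20],[0,0,0],1],
    [[228,-195,20],[0,0,0],1],
    [[228,-195,20],[0,0,0],1],
    [[228,-195,20],[0,0,0],1],
    [[228,-195,20],[0,0,0],1],
    [[228,-195,20],[0,0,0],1],
    [[228,-195,60],[0,0,0],1],
    [[228,-195,100],[0,0,0],1],
    [[228,-195,140],[0,0,0],1],
    [[228,-195,165],[0,0,0],1],
    [[228,-195,171],[0,0,0],1],
    [[228,-195,171],[0,0,0],0],
    [[228,-195,171],[0,0,0],-0.4],
    [[228,-195,171],[0,0,0],-0.8],
    [[228,-195,171],[0,0,0],-1],
    [[228,-195,171],[0,0,0],-1],
    [[228,-195,171],[0,0,0],-1],
    [[228,-195,171],[0,0,0],-1],
  ],
)

```text
time: 11.95
tool_pos: [0.4373, 0.1313, 0.0521]
ee_rot: [3.14, -0.0, 1.57]
wrist_force: [0.9, 0.6, 3.6]
width: 0.0536
```

```bash
python3 -c "
from h import *
mv((.6312,-.008,.15,np.pi/2),(.6312,-.008,.072,np.pi/2))"
```

```text
t 11.95 tcp [0.4373 0.1313 0.0521] rpy [ 3.14 -0.    1.57] w 0.0536
[[np.float64(-139.2), np.float64(194.2), np.float64(-97.7)], [np.float64(0.1), np.float64(-0.0), np.float64(-0.0)]]
[[np.float64(-139.2), np.float64(194.1), np.float64(-19.7)], [np.float64(0.1), np.float64(-0.0), np.float64(-0.0)]]
```

Call:
move_arm(
  targets=[
    [[0,0,-30],[0,0,0],-1],
    [[0,0,-65],[0,0,0],-1],
    [[0,0,-85],[0,0,0],-1],
    [[-14,20,-85],[0,0,0],-1],
    [[-38,53,-85],[0,0,0],-1],
    [[-63,88,-85],[0,0,0],-1],
    [[-88,123,-85],[0,0,0],-1],
    [[-113,158,-85],[0,0,0],-1],
    [[-132,184,-85],[0,0,0],-1],
    [[-139,194,-85],[0,0,0],-1],
    [[-139,194,-70],[0,0,0],-1],
    [[-139,194,-50],[0,0,0],-1],
    [[-139,194,-35],[0,0,0],-1],
    [[-139,194,-25],[0,0,0],-1],
    [[-139,194,-21],[0,0,0],-1],
    [[-139,194,-20],[0,0,0],-1],
    [[-139,194,-20],[0,0,0],-1],
  ],
)

```text
time: 14.08
tool_pos: [0.6313, -0.008, 0.0722]
ee_rot: [3.14, 0.0, 1.57]
wrist_force: [-0.4, 0.9, -2.0]
width: 0.0538
```

```bash
python3 -c "
from h import *
mv((.6312,-.008,.072,np.pi/2),(.4294,-.1177,.16,np.pi/2))"
```

```text
t 14.07 tcp [ 0.6313 -0.008   0.0722] rpy [3.14 0.   1.57] w 0.0538
[[np.float64(-0.0), np.float64(-0.1), np.float64(0.2)], [np.float64(0.1), np.float64(0.0), np.float64(-0.0)]]
[[np.float64(-109.9), np.float64(-201.6), np.float64(-88.1)], [np.float64(0.1), np.float64(0.0), np.float64(-0.0)]]
```

Call:
move_arm(
  targets=[
    [[0,0,1],[0,0,0],-1],
    [[0,0,1],[0,0,0],-1],
    [[0,0,1],[0,0,0],0.3],
    [[0,0,1],[0,0,0],0.5],
    [[0,0,1],[0,0,0],0.7],
    [[0,0,1],[0,0,0],1],
    [[0,0,1],[0,0,0],1],
    [[0,0,-30],[0,0,0],1],
    [[0,0,-80],[0,0,0],1],
    [[0,0,-130],[0,0,0],1],
    [[0,0,-148],[0,0,0],1],
    [[0,0,-148],[0,0,0],1],
  ],
)

```text
time: 15.58
tool_pos: [0.6312, -0.008, 0.2203]
ee_rot: [3.139, 0.0, 1.57]
wrist_force: [-0.6, 0.7, -1.7]
width: 0.0937
```

```bash
python3 - <<'E'
from h import *
mv((.4294,-.1177,.2,np.pi/2))
o=status.get_obs();im=viewer.snapshot('wrist')[:,:,::-1].copy();c=cam('wrist',o)
for x,y,z,r in((.6313,-.008,.12,.027),(.6312,-.0078,.02,.038),(.6367,.0955,.02,.038),(.635,.188,.02,.038)):
    cv2.polylines(im,[np.round(proj(c,ring(x,y,z,r))).astype(int)],True,(0,0,255),1)
cv2.imwrite('pics/w4.png',im)
E
```

```text
t 15.57 tcp [ 0.6312 -0.008   0.2203] rpy [3.139 0.    1.57 ] w 0.0937
[[np.float64(-109.8), np.float64(-201.8), np.float64(19.9)], [np.float64(0.1), np.float64(0.0), np.float64(-0.0)]]
```

View pics/w4.png

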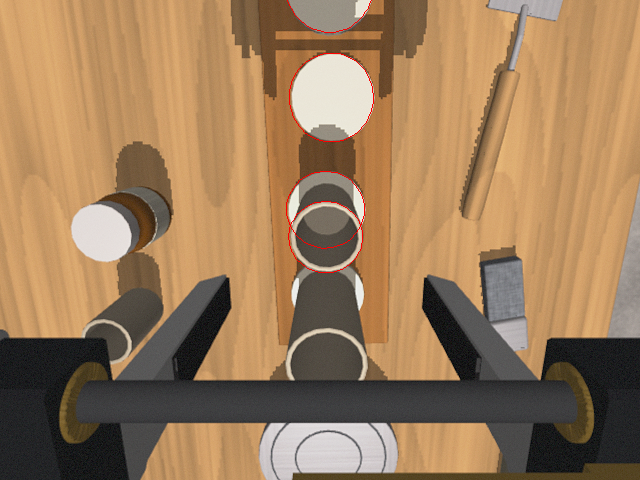

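b2 is centred and the disc d position fits. Now b3.

Call:
move_arm(
  targets=[
    [[-110,-202,10],[0,0,0],1],
    [[-110,-202,10],[0,0,0],1],
    [[-110,-202,10],[0,0,0],1],
    [[-110,-202,10],[0,0,0],1],
    [[-110,-202,10],[0,0,0],1],
    [[-110,-202,10],[0,0,0],1],
    [[-110,-202,60],[0,0,0],1],
    [[-110,-202,110],[0,0,0],1],
    [[-110,-202,150],[0,0,0],1],
    [[-110,-202,175],[0,0,0],1],
    [[-110,-202,185],[0,0,0],1],
    [[-110,-202,185],[0,0,0],0.3],
    [[-110,-202,185],[0,0,0],-0.1],
    [[-110,-202,185],[0,0,0],-0.5],
    [[-110,-202,185],[0,0,0],-1],
    [[-110,-202,185],[0,0,0],-1],
    [[-110,-202,185],[0,0,0],-1],
    [[-110,-202,185],[0,0,0],-1],
    [[-110,-202,185],[0,0,0],-1],
  ],
)

```text
time: 18.0
tool_pos: [0.4288, -0.1179, 0.0348]
ee_rot: [3.141, 0.0, 1.57]
wrist_force: [0.6, 0.4, 3.0]
width: 0.0457
```

```bash
python3 -c "
from h import *
mv((.6367,.0955,.15,np.pi/2),(.6367,.0955,.0554,np.pi/2))"
```

```text
t 18.0 tcp [ 0.4288 -0.1179  0.0348] rpy [3.141 0.    1.57 ] w 0.0457
[[np.float64(213.6), np.float64(207.8), np.float64(-115.1)], [np.float64(0.0), np.float64(0.0), np.float64(-0.0)]]
[[np.float64(213.6), np.float64(207.7), np.float64(-20.5)], [np.float64(0.0), np.float64(0.0), np.float64(-0.0)]]
```

Call:
move_arm(
  targets=[
    [[0,0,-40],[0,0,0],-1],
    [[0,0,-85],[0,0,0],-1],
    [[0,0,-130],[0,0,0],-1],
    [[0,0,-155],[0,0,0],-1],
    [[20,20,-155],[0,0,0],-1],
    [[52,51,-155],[0,0,0],-1],
    [[85,83,-155],[0,0,0],-1],
    [[118,115,-155],[0,0,0],-1],
    [[151,147,-155],[0,0,0],-1],
    [[184,179,-155],[0,0,0],-1],
    [[205,200,-155],[0,0,0],-1],
    [[214,208,-155],[0,0,0],-1],
    [[214,208,-115],[0,0,0],-1],
    [[214,208,-75],[0,0,0],-1],
    [[214,208,-45],[0,0,0],-1],
    [[214,208,-30],[0,0,0],-1],
    [[214,208,-22],[0,0,0],-1],
    [[214,208,-20],[0,0,0],-1],
    [[214,208,-20],[0,0,0],-1],
  ],
)

```text
time: 20.38
tool_pos: [0.6376, 0.096, 0.0559]
ee_rot: [3.139, -0.0, 1.57]
wrist_force: [-1.3, -0.9, -1.7]
width: 0.046
```

```bash
python3 -c "
from h import *
mv((.6367,.0955,.0554,np.pi/2))"
```

```text
t 20.38 tcp [0.6376 0.096  0.0559] rpy [ 3.139 -0.     1.57 ] w 0.046
[[np.float64(-0.5), np.float64(-0.9), np.float64(0.5)], [np.float64(0.1), np.float64(-0.0), np.float64(-0.0)]]
```

Call:
move_arm(
  targets=[
    [[0,-1,1.5],[0,0,0],-1],
    [[0,-1,1.5],[0,0,0],-1],
    [[0,-1,1.5],[0,0,0],0.2],
    [[0,-1,1.5],[0,0,0],0.4],
    [[0,-1,1.5],[0,0,0],0.7],
    [[0,-1,1.5],[0,0,0],1],
    [[0,-1,1.5],[0,0,0],1],
    [[0,0,-30],[0,0,0],1],
    [[0,0,-80],[0,0,0],1],
    [[0,0,-130],[0,0,0],1],
    [[0,0,-165],[0,0,0],1],
    [[0,0,-165],[0,0,0],1],
  ],
)

```text
time: 21.88
tool_pos: [0.6385, 0.0962, 0.2241]
ee_rot: [3.133, -0.001, 1.57]
wrist_force: [0.3, 0.2, 0.2]
width: 0.0938
```

```bash
python3 - <<'E'
from h import *
mv((.4018,.2627,.2,np.radians(65)))
o=status.get_obs();im=viewer.snapshot('wrist')[:,:,::-1].copy();c=cam('wrist',o)
for x,y,z,r in((.637,.096,.095,.0235),(.6367,.0955,.02,.038),(.635,.188,.02,.038)):
    cv2.polylines(im,[np.round(proj(c,ring(x,y,z,r))).astype(int)],True,(0,0,255),1)
cv2.imwrite('pics/w5.png',im)
E
```

```text
t 21.88 tcp [0.6385 0.0962 0.2241] rpy [ 3.133e+00 -1.000e-03  1.570e+00] w 0.0938
[[np.float64(166.3), np.float64(-237.0), np.float64(22.2)], [np.float64(0.5), np.float64(-0.1), np.float64(25.0)]]
```

View pics/w5.png

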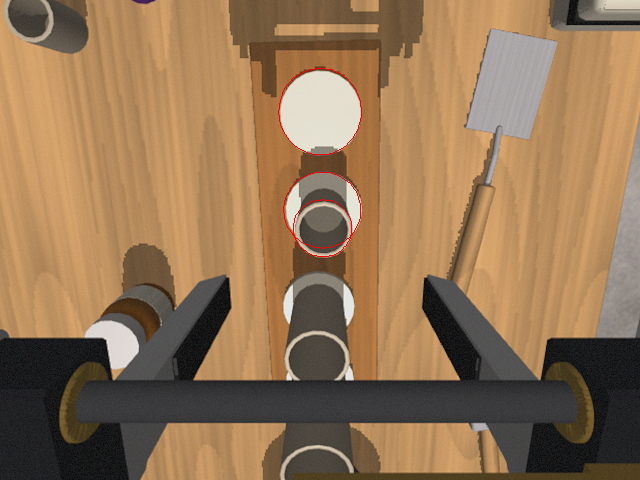

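b3 is centred within about 2 mm, and disc d is at (0.635, 0.188). Next I hover above b4 with the jaws clear of the purple cups, and look before descending.

Call:
move_arm(
  targets=[
    [[166,-237,10],[0,0,25],0.6],
    [[166,-237,10],[0,0,25],0.6],
    [[166,-237,10],[0,0,25],0.6],
    [[166,-237,10],[0,0,25],0.6],
    [[166,-237,10],[0,0,25],0.6],
    [[166,-237,22],[0,0,25],0.6],
    [[166,-237,50],[0,0,25],0.6],
    [[166,-237,70],[0,0,25],0.6],
    [[166,-237,70],[0,0,25],0.6],
    [[166,-237,70],[0,0,25],0.6],
  ],
)

```text
time: 23.18
tool_pos: [0.4003, 0.2616, 0.149]
ee_rot: [-3.141, 0.001, 1.133]
wrist_force: [0.1, 0.7, 0.6]
width: 0.0753
```

```bash
python3 - <<'E'
from h import *
mv((.4018,.2627,.012,np.radians(65)))
o=status.get_obs();im=viewer.snapshot('wrist')[:,:,::-1].copy();c=cam('wrist',o)
for x,y,z,r in((.4018,.2627,.05,.02),(.4712,.2971,.05,.02),(.3825,.3212,.05,.02)):
    cv2.polylines(im,[np.round(proj(c,ring(x,y,z,r))).astype(int)],True,(0,255,0),1)
cv2.imwrite('pics/w6.png',im)
E
```

```text
t 23.18 tcp [0.4003 0.2616 0.149 ] rpy [-3.141e+00  1.000e-03  1.133e+00] w 0.0753
[[np.float64(1.7), np.float64(1.0), np.float64(137.0)], [np.float64(-0.0), np.float64(0.1), np.float64(-0.1)]]
```

View pics/w6.png

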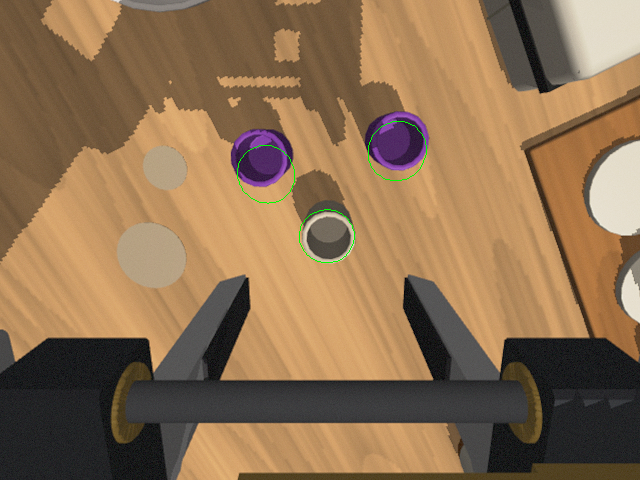

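b4 is where expected, at (328,236). The purple cups are ahead and clear of both fingers. Descend and grip.

Call:
move_arm(
  targets=[
    [[2,1,50],[0,0,0],0.6],
    [[2,1,90],[0,0,0],0.6],
    [[2,1,120],[0,0,0],0.6],
    [[2,1,134],[0,0,0],0.6],
    [[2,1,134],[0,0,0],0.6],
    [[2,1,134],[0,0,0],0.1],
    [[2,1,134],[0,0,0],-0.3],
    [[2,1,134],[0,0,0],-0.7],
    [[2,1,134],[0,0,0],-1],
    [[2,1,134],[0,0,0],-1],
    [[2,1,134],[0,0,0],-1],
    [[2,1,134],[0,0,0],-1],
  ],
)

```text
time: 24.72
tool_pos: [0.402, 0.2637, 0.016]
ee_rot: [3.141, -0.001, 1.134]
wrist_force: [0.1, -1.0, 3.3]
width: 0.04
```

```bash
python3 -c "
from h import *
z=status.get_obs()['tool_pos'][2]
mv((.635,.188,z+.1,np.pi/2),(.635,.188,z+.0205,np.pi/2))"
```

```text
t 24.73 tcp [0.402  0.2637 0.016 ] rpy [ 3.141e+00 -1.000e-03  1.134e+00] w 0.04
[[np.float64(30.1), np.float64(243.2), np.float64(-99.8)], [np.float64(0.0), np.float64(-0.0), np.float64(-25.0)]]
[[np.float64(30.0), np.float64(243.1), np.float64(-20.3)], [np.float64(0.0), np.float64(-0.0), np.float64(-25.0)]]
```

Call:
move_arm(
  targets=[
    [[0,0,-35],[0,0,0],-1],
    [[0,0,-75],[0,0,0],-1],
    [[0,0,-100],[0,0,0],-1],
    [[3,20,-100],[0,0,-2],-1],
    [[7,55,-100],[0,0,-6],-1],
    [[11,92,-100],[0,0,-10],-1],
    [[16,129,-100],[0,0,-14],-1],
    [[20,166,-100],[0,0,-18],-1],
    [[25,203,-100],[0,0,-22],-1],
    [[29,232,-100],[0,0,-25],-1],
    [[30,243,-100],[0,0,-25],-1],
    [[30,243,-75],[0,0,-25],-1],
    [[30,243,-45],[0,0,-25],-1],
    [[30,243,-30],[0,0,-25],-1],
    [[30,243,-22],[0,0,-25],-1],
    [[30,243,-20],[0,0,-25],-1],
    [[30,243,-20],[0,0,-25],-1],
  ],
)

```text
time: 26.85
tool_pos: [0.635, 0.1882, 0.0365]
ee_rot: [3.14, -0.0, 1.57]
wrist_force: [-0.3, 0.5, -0.7]
width: 0.0397
```

```bash
python3 -c "
from h import *
mv((.635,.188,.0365,np.pi/2))"
```

```text
t 26.85 tcp [0.635  0.1882 0.0365] rpy [ 3.14 -0.    1.57] w 0.0397
[[np.float64(-0.2), np.float64(-0.0), np.float64(0.0)], [np.float64(0.1), np.float64(-0.0), np.float64(-0.0)]]
```

Release, rise, and move back toward the base so the cameras have a clear view.

Call:
move_arm(
  targets=[
    [[0,0,1],[0,0,0],-1],
    [[0,0,1],[0,0,0],-1],
    [[0,0,1],[0,0,0],0.1],
    [[0,0,1],[0,0,0],0.3],
    [[0,0,1],[0,0,0],0.6],
    [[0,0,1],[0,0,0],0.8],
    [[0,0,1],[0,0,0],0.8],
    [[0,0,-30],[0,0,0],0.8],
    [[0,0,-80],[0,0,0],0.8],
    [[0,0,-140],[0,0,0],0.8],
    [[0,0,-200],[0,0,0],0.8],
    [[-60,-150,-240],[0,0,-60],0.8],
    [[-130,-240,-260],[0,0,-90],0.8],
    [[-130,-240,-260],[0,0,-90],0.8],
    [[-130,-240,-260],[0,0,-90],0.8],
    [[-130,-240,-260],[0,0,-90],0.8],
    [[-130,-240,-260],[0,0,-90],0.8],
    [[-130,-240,-260],[0,0,-90],0.8],
    [[-130,-240,-260],[0,0,-90],0.8],
    [[-130,-240,-260],[0,0,-90],0.8],
  ],
)

```text
time: 29.35
tool_pos: [0.3943, 0.0581, 0.2957]
ee_rot: [3.141, 0.001, -3.139]
wrist_force: [0.5, -0.8, -0.2]
width: 0.0845
```

```bash
python3 - <<'E'
from h import *
mv((.4,0.05,.3,np.pi))
o=status.get_obs();im=viewer.snapshot('wrist')[:,:,::-1].copy();c=cam('wrist',o)
for x,y,z,r in((.632,-.097,.145,.0305),(.6312,-.008,.12,.027),(.637,.096,.095,.0235),(.635,.188,.07,.02),(.6319,-.0966,.02,.038),(.6312,-.0078,.02,.038),(.6367,.0955,.02,.038),(.635,.188,.02,.038),(.446,-.0135,.085,.028)):
    cv2.polylines(im,[np.round(proj(c,ring(x,y,z,r))).astype(int)],True,(0,0,255),1)
s=viewer.snapshot('scene')[:,:,::-1]
cv2.imwrite('pics/w7.png',np.hstack([cv2.resize(s[150:380,180:500],(400,288)),cv2.resize(im,(400,300))[:288]]))
cv2.imwrite('pics/w7f.png',im)
E
```

```text
t 29.35 tcp [0.3943 0.0581 0.2957] rpy [ 3.141e+00  1.000e-03 -3.139e+00] w 0.0845
[[np.float64(-5.7), np.float64(-8.1), np.float64(-4.3)], [np.float64(0.0), np.float64(0.0), np.float64(0.1)]]
```

View pics/w7.png

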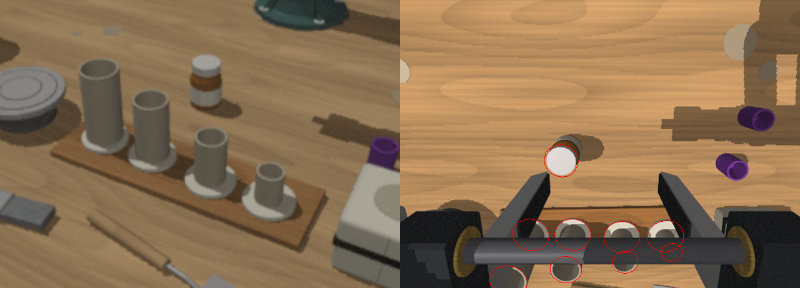

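View pics/w7f.png

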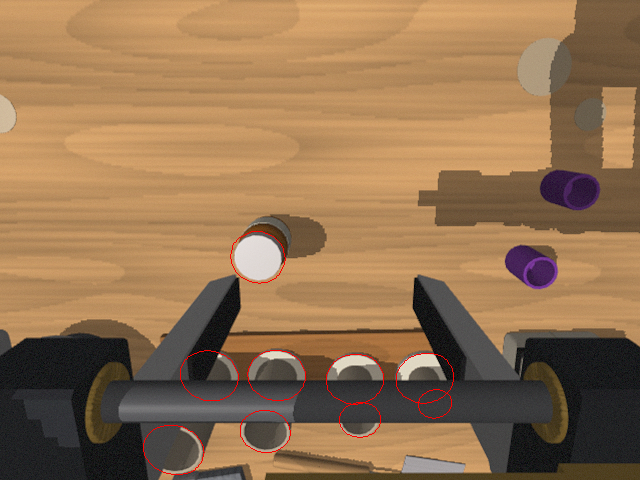

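All four beakers stand centred on their discs in descending size from the wheel. The jar has not moved, and the arm is clear and still.

```bash
python3 -c "
from bench import order
print(order.close_job())"
```

```text
the job is handed in; nothing more can be done
None
```

I stood all four beakers on the discs, largest next to the banding wheel and smallest at the far end, and handed the job in at about 29.5 s of the 112 s allowed.

**Last checks:** the final scene and wrist pictures show every beaker upright and released. Beakers 1 to 3 were checked against their discs from above after release and sat within about 2 mm of centre. The jar matches its starting position and the arm was clear of everything. I kept the purple cups untouched.

**Disagreements and gaps:**
- The fixed scene and side cameras differed from each other by about 1 cm, mostly in x. I used the wrist camera, which agreed with itself from several poses.
- In the last wrist picture the gripper bar hid beaker 4's rim. Its centring rests on the measured tool position (within 1 mm of the estimated disc centre) and the scene view.
- In the picture taken above beaker 4, the purple cups sat about 10–15 px from my rough first estimate. I put that down to the rough estimate, as nothing had been near them.

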